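Hook a dropped flange plate out from behind the spark guard

TASK

A copper-coloured flange plate has dropped behind the yellow guard on the welding table. Take the orange-handled hook, put its tip down into the plate's hole, and draw the plate out until it beds squarely on the blue stop bar, wherever that is clamped, keeping a light steady pull of about 8 N against the bar for a second (never more than 14 N, it would shift the setting). Then lift the hook out without shifting the plate and lay it back flat on its black mat; do not touch the plate with the gripper, do not push on the guard, and leave the other things on the table alone.

Things in the scene. Friction and masses are not known exactly. Their poses are not given: they have to be found in the camera images.
- hook: Hooked rod, 0.18 kg. Orange handle block 50 long (x) x 20 wide (y) x 42 high, to be gripped across its 20 mm width; origin at the centre of the block's underside, x points along the rod towards the tip, z up. A steel rod of 8 mm diameter leaves the handle's front face, its axis 35 mm above the underside, runs level to x = 162 mm and there bends straight down to the level of the underside. It stands by itself on the handle's underside and the tip. Starts lying on the mat.
- hook_tip (a point): Lowest point of the hook's bent-down tip (round end, 8 mm diameter): 162 mm ahead of the hook's origin along its x, level with the handle's underside. Not read while the hook is held.
- plate: Copper-coloured flange plate, 50 (x) x 70 (y) x 10 mm thick, about 0.24 kg (mass and friction vary from run to run), with a 28 mm through hole at its centre. Origin at the centre of its underside, z up; lies flat on the table behind the guard, turned by up to 0.35 rad against the guard.
- guard: Fixed yellow frame with a roof of thin bars, bolted to the table: open mouth towards the robot, 238 mm wide and 88 mm high inside, 145 mm deep, outer top at 96 mm. Origin on the table in the middle of the mouth; x points inward, away from the robot, y to the left. Rods may enter only through the mouth.
- stop: Fixed holder of the stop bar: two slotted strips, 4 mm high, at y = +-88 mm. Origin on the table, 64 mm in front of the mouth; x like the guard's. Across it is clamped the blue rigid bar, 196 x 12 x 8 mm high, parallel to the mouth. Its face towards the guard lies anywhere from x = 0 to 18 mm: unmeasured, to be felt. The bedded plate's 70 mm edge lies on that face, its centre 25 mm from it.
- mat: Black rubber mat, 260 (x) x 130 (y) x 3 mm thick, fixed to the table; origin at the centre of its underside. It lies left or right of the guard.
- tray: Green open tray 200 x 130 x 30 mm with two bolts standing in it, fixed, on the side opposite to the mat; origin under its centre. Leave alone.
- nut: Round brass nut, 32 mm across, 16 mm high, loose on the table under the guard near its left end; origin under its centre. Leave alone.
- bolt_a: Dark bolt standing on its 24 mm head in the tray, 45 mm high; origin at the centre of its underside. Leave alone.
- bolt_b: As bolt_a.
- spray: Blue can, 56 mm diameter, 150 mm high, standing at the left; origin under its centre. Leave alone.
- pliers: Pliers lying at the right, about 160 mm long; origin under their pivot. Leave alone.
- clamp: Blue and steel bar clamp, 240 mm long, lying at the right; origin under the middle of its bar. Leave alone.
- tee: Dark welded T bracket, base 90 x 120 mm, 68 mm high, standing at the left; origin under its base. Leave alone.

How it is judged:
By the outcome, as a careful person would: the job done as asked, in the order asked, and still so for the second after the job is handed in, with the robot touching nothing.
It also fails if it takes over 64 s, if anything falls off the work surface, if the arm or the gripper's body presses on something with over 40 N, if the wrist force passes 120 N, or if a joint passes its speed limit or range.

ROBOT

A 6-joint arm with a two-finger parallel gripper is mounted at the origin on the work surface. World frame = base frame: x ahead of the robot, y to its left, z up, the work surface at z = 0. Lengths are in mm, angles in rad, forces in N, time in s.
With the tool pointing down it reaches from about 350 to 875 mm from the base axis. Payload 15.5 kg.
Tool frame: the origin (TCP) lies midway between the tips of the shut fingers; the grasp point (between the pads) lies 19 mm behind it; x points along the fingers, y is the direction in which the jaws open and shut, and the axes are right-handed (so a half turn about x gives the same grasp; the last joint's range is limited). The gripper opens to 85 mm and grips with 20 to 120 N. Pads are 22 mm wide; open, the fingers measure 114 mm over their backs; the gripper's body (76 mm by 85 mm) begins 54 mm behind the grasp point. The pads swing forward as they close: fully open they stand 13 mm farther back than shut.
Start: joints at [-0.096, 0.494, 1.345, -0, 1.302, -0.096], TCP at [625.001, 0.003, 231.277] pointing down, gripper open.
Joint ranges: [-2.91, 2.91], [-0.82, 2.16], [0.22, 2.67], [-1.22, 4.37], [0.12, 2.79], [-3.08, 3.08]. Speed limits (rad/s): [1.89, 1.89, 2.57, 3.01, 3.01, 3.01].

INTERFACE

Orientations are given as a rotation vector (axis times angle).
In Python, from rig import monitor, eyes, arm gives the robot as it stands.
- The arm moves only by the tool step_arm, never from a script. Its argument "steps" is one flat list of numbers, 5 for each row, row after row: the shift along the world's x, y, z in m, then the turn about the world's z in rad, then the finger opening in m, from 0 to 0.0854. In form: [tx, ty, tz, yaw, fingers, tx, ty, tz, yaw, fingers, ...]. A call has 1 to 12 rows; each row is the pose to reach, as a shift and turn from the pose commanded when the call began; what a row does not reach only later rows make up. A row lasts 1/8 s, in which the tool goes at most 62.5 mm and 10.7 degrees, less where a joint would pass 70% of its speed; a pose out of reach is approached as far as the arm can. A call with a gripper value outside its range is refused whole. The fingers move at their own pace and stop on an object; the grip force is fixed at half the most. Time passes only in rows, so rows that repeat a pose let the fingers close. It gives the time, the measured TCP pose, the force and the opening at its end, in the units of the state.
- monitor.get_obs(): the state, without advancing time (a new reading comes with each control period).
- eyes.grab_frame(name): name is "scene" or "side" or "wrist"; returns a dict with "img" (400x640x3 uint8, red, green, blue), "range_z" (400x640 float32, mm along the optical axis (not along the pixel's ray), 0 where there is no reading), "camera_matrix" (3x3 intrinsics, pixels), "rvec" (rotation vector, rad) and "tvec" (3), from world to camera coordinates, as OpenCV has them; the wrist camera has in their place "T_tool_cam" (4x4, takes a point from camera to tool coordinates, whose origin is the TCP and whose axes are the tool frame's). Camera axes: x right, y down, z forward; pixel columns grow to the right and rows downward; lengths in mm; the calibration is good to about 2 mm. A picture is of the moment at which its call begins: read the wrist's pose just before it.
- arm.hand_in(): hands the job in, once; it reports no verdict.
Trained networks look in a picture, given as the dict that the camera call returned (one of the last four; its "shot" number tells which), for a name from the list of things; names that differ only in an ending like _2 or _b are one class to them, and where a whole thing is asked for, a point or a joint stands for the part that bears it (a point fixed in the world has none). Each returns a list of dicts, best first, with "conf" (0 to 1); they miss things now and then, are a little off and sometimes report something else, mostly with a low value. They report only what shows in the picture. A call takes as long as a camera call.
- eyes.recognise(picture, query): "point" ([x, y, z] in mm, in world coordinates, good to about 4 mm: the middle of the surface that is visible of it).
- eyes.regions_of(picture, query): "pixels" (400x640 bool, what is visible of it).
- eyes.place_of(picture, query): "point" ([x, y, z] in mm, in world coordinates, good to about 4 mm: a listed point, or the origin of a listed thing).
The state is a dict: "t": time; "joints": joint angles; "joint_velocities": joint speeds; "tau": joint torques, N m; "position": TCP position; "orientation": TCP orientation; "contact_force": force on the tool from outside, world axes, zero at the start; "wrist_torque": the same for the moment, N m; "grip_width": opening from 0.0 (shut) to 1.0 (fully open).
Only numpy, scipy, OpenCV 4.12 (cv2) and the standard library are available. Lean on these libraries where they do the work, as an engineer would, in place of code of your own. Each camera call takes 0.05 s, during which the arm holds its last target.

## Working session

There is one attempt and no reset: what is moved stays moved. The work goes in short steps, Python scripts to look and compute and a tool call to move; the robot and the scene stay as the last step left them, time stands still between calls to the robot, and variables do not carry over. Pictures are saved under pics/ and viewed, and the job is handed in when it is done.

Besides the shell and the picture viewer there is one more tool, called in YAML: its name, and indented under it one key for each argument. step_arm: Moves the arm, as the interface text tells. Its arguments: {"type":"object","properties":{"steps":{"type":"array","items":{"type":"number"}}},"required":["steps"]}

```bash
ls; mkdir -p pics
cat > h.py <<'E'
import numpy as np, cv2
from rig import monitor, eyes, arm
def save(f,n): cv2.imwrite('pics/'+n+'.png', f['img'][:,:,::-1])
def pts(f,mask=None):
    K=f['camera_matrix'];z=f['range_z'];v,u=np.nonzero((z>0) if mask is None else (mask&(z>0)))
    d=z[v,u];P=np.stack([(u-K[0,2])/K[0,0]*d,(v-K[1,2])/K[1,1]*d,d],1)
    if 'rvec' in f:
        R=cv2.Rodrigues(np.array(f['rvec'],float))[0];return (P-np.array(f['tvec']).ravel())@R, u,v
    T=np.array(f['T_tool_cam']);P=P@T[:3,:3].T+T[:3,3]
    o=monitor.get_obs();R=cv2.Rodrigues(np.array(o['orientation'],float))[0]
    return P@R.T+np.array(o['position']),u,v
E
python3 - <<'E'
from h import *
print(monitor.get_obs())
for n in ['scene','side']:
    f=eyes.grab_frame(n);save(f,n+'0')
    np.savez('pics/'+n+'0.npz',**{k:f[k] for k in ['img','range_z','camera_matrix','rvec','tvec']})
    for q in ['hook','hook_tip','plate','guard','stop','mat','nut']+(['tray','tee','spray'] if n=='scene' else []):
        r=eyes.place_of(f,q);print(n,q,[(np.round(a['point']),round(a['conf'],2)) for a in r[:2]])
print(monitor.get_obs()['t'])
E
```

```text
pics
{'t': 0.0, 'joints': array([-9.54924062e-02,  4.94189393e-01,  1.34618200e+00,  3.12459822e-06,
        1.30246662e+00, -9.55189495e-02]), 'joint_velocities': array([-6.66278700e-04, -3.87465631e-04,  1.66191450e-03,  1.31762654e-03,
        1.21949230e-05, -9.26028147e-04]), 'tau': array([-2.68344644e-03, -8.82162237e+01, -3.83866239e+01, -4.40739132e-04,
        1.02696815e-02,  1.38197843e-04]), 'position': array([6.24623283e+02, 4.50450318e-02, 2.30679149e+02]), 'orientation': array([ 1.20868406,  1.21021406, -1.21003571]), 'contact_force': array([-0.30023631, -0.26746815,  0.17802853]), 'wrist_torque': array([-0.00242107,  0.03509392,  0.04406188]), 'grip_width': 0.998725979119011}
scene hook [(array([417., 299.,   5.]), 0.65)]
scene hook_tip [(array([578., 282.,   6.]), 0.56)]
scene plate [(array([630., 399.,   0.]), 0.61), (array([691.,  54.,  -1.]), 0.5)]
scene guard [(array([654.,  47.,   0.]), 0.73), (array([473., 470.,  -3.]), 0.26)]
scene stop [(array([594.,  38.,   4.]), 0.72), (array([ 390., -273.,    7.]), 0.57)]
scene mat [(array([451., 288.,   1.]), 0.62)]
scene nut [(array([731., 165.,  -0.]), 0.44), (array([ 643., -406.,    3.]), 0.22)]
scene tray [(array([ 445., -264.,   -1.]), 0.78), (array([ 642., -404.,   -1.]), 0.29)]
scene tee [(array([629., 399.,   0.]), 0.89)]
scene spray [(array([473., 470.,  -4.]), 0.92)]
side hook [(array([418., 301.,   8.]), 0.83)]
side hook_tip [(array([575., 277.,   3.]), 0.62)]
side plate [(array([694.,  55.,   3.]), 0.86)]
side guard [(array([656.,  48.,   4.]), 0.85)]
side stop [(array([592.,  36.,  -0.]), 0.55)]
side mat [(array([452., 287.,   2.]), 0.92)]
side nut [(array([739., 163.,  -2.]), 0.58)]
0.95
```

View pics/scene0.png

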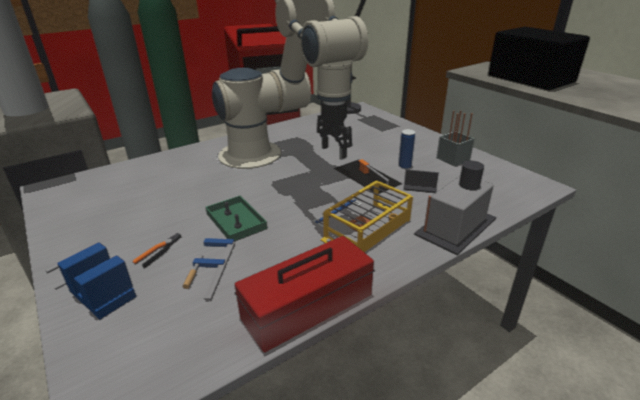

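View pics/side0.png

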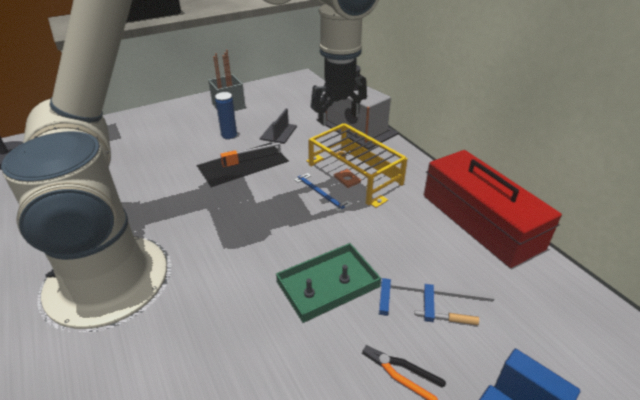

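Run:
```python
from h import *
f=eyes.grab_frame('wrist');save(f,'w0');print(f['T_tool_cam'])
f=eyes.grab_frame('side')
for q in ['hook','plate','stop','guard']:
    r=eyes.regions_of(f,q)
    for a in r[:1]:
        P,u,v=pts(f,a['pixels']); print(q,a['conf'],len(P),np.round(P.min(0)),np.round(P.max(0)))
        np.save('pics/side_'+q+'.npy',P)
        xy=P[:,:2].astype(np.float32)
        if q in('hook',):
            b=P[P[:,2]>10];print('rect',cv2.minAreaRect(b[:,:2].astype(np.float32)))
        else: print('rect',cv2.minAreaRect(xy))
```

```text
[[-8.73615757e-06 -3.03335337e-01  9.52883872e-01 -1.42670163e+02]
 [ 9.99999985e-01  1.64274477e-04  6.14622758e-05 -1.39355529e+00]
 [-1.75178180e-04  9.52883858e-01  3.03335331e-01 -7.73317214e+01]
 [ 0.00000000e+00  0.00000000e+00  0.00000000e+00  1.00000000e+00]]
hook 0.93 338 [389. 273.  -3.] [590. 376.  48.]
rect ((482.9825439453125, 286.00823974609375), (28.7926082611084, 188.45849609375), 80.58989715576172)
plate 0.67 299 [665.  14.  -5.] [728.  94.  14.]
rect ((696.6987915039062, 54.52914810180664), (63.17518997192383, 79.94562530517578), 1.3921258449554443)
stop 0.72 1677 [319. 216.  -4.] [584. 353.  20.]
rect ((451.7293701171875, 285.5489807128906), (264.11456298828125, 136.37997436523438), 0.7026473879814148)
guard 0.79 3278 [ 555. -102.   -5.] [914. 328.  99.]
rect ((737.9507446289062, 91.72914123535156), (427.4626159667969, 318.7353820800781), 49.08456039428711)
```

View pics/w0.png

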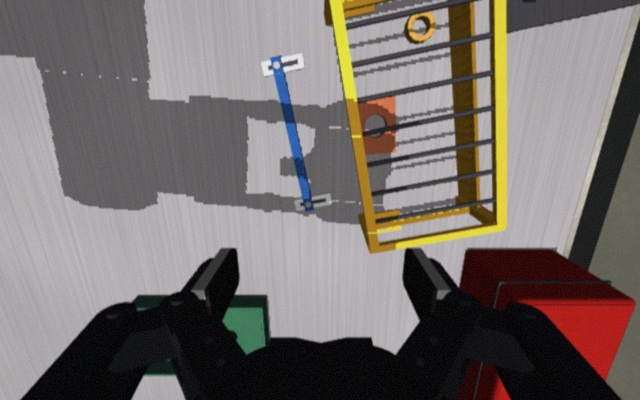

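```bash
cat >> h.py <<'E'
def ray(f,o,uv,zp):
    K=f['camera_matrix'];T=np.array(f['T_tool_cam']);R=cv2.Rodrigues(np.array(o['orientation'],float))[0]
    uv=np.atleast_2d(np.array(uv,float));d=np.stack([(uv[:,0]-K[0,2])/K[0,0],(uv[:,1]-K[1,2])/K[1,1],np.ones(len(uv))],1)
    c=R@T[:3,3]+np.array(o['position']);d=d@(R@T[:3,:3]).T
    return c+d*((zp-c[2])/d[:,2])[:,None]
def masks(img):
    h=cv2.cvtColor(img,cv2.COLOR_RGB2HSV).astype(int)
    return h[...,0],h[...,1],h[...,2]
E
python3 - <<'E'
from h import *
o=monitor.get_obs();f=eyes.grab_frame('wrist')
import pickle;pickle.dump((o,{k:f[k] for k in ['img','range_z','camera_matrix','T_tool_cam']}),open('pics/w0.pkl','wb'))
H,S,V=masks(f['img'])
b=(H>100)&(H<125)&(S>120)&(V>50);b[230:]=0
P,u,v=pts(f,b);print('bar',len(P),cv2.minAreaRect(ray(f,o,np.stack([u,v],1),8)[:,:2].astype(np.float32)),np.median(P[:,2]))
c=((H<12)|(H>175))&(S>110)&(V>40);c[:80]=0;c[170:]=0;c[:,:340]=0;c[:,420:]=0
P,u,v=pts(f,c);print('plate',len(P),np.median(P[:,2]))
q=ray(f,o,np.stack([u,v],1),10)[:,:2].astype(np.float32);print(cv2.minAreaRect(q),q.min(0),q.max(0))
im=f['img'].copy();im[b]=[0,255,0];im[c]=[255,0,255]
cv2.imwrite('pics/w0z.png',np.hstack([cv2.resize(x[0:260,240:540],None,fx=1.3,fy=1.7)[:,:,::-1] for x in (f['img'],im)]))
y=(H>22)&(H<32)&(S>150)
for p,z in [((340,5),96),((374,248),96),((505,228),96),((495,0),96)]: print(p,ray(f,o,p,z))
r=eyes.place_of(f,'plate');print(r[:2]);r=eyes.place_of(f,'guard');print(r[:1]);r=eyes.place_of(f,'stop');print(r[:1])
E
```

```text
bar 1329 ((589.1170043945312, 36.33984375), (12.44039535522461, 194.9756317138672), 11.235125541687012) 7.850324721768828
plate 1341 9.88548594133465
((696.9749145507812, 52.35495376586914), (44.06039810180664, 67.66389465332031), 10.789546966552734) [669.2229    18.075727] [718.2121    89.491135]
(340, 5) [[640.05226656 158.3555374   96.        ]]
(374, 248) [[681.93246019 -70.61606483  96.        ]]
(505, 228) [[820.05020416 -46.85095092  96.        ]]
(495, 0) [[770.44057454 162.0264423   96.        ]]
[{'point': [693.4, 52.2, -0.3], 'conf': 0.77}]
[{'point': [656.1, 49.4, 1.9], 'conf': 0.79}]
[{'point': [594.4, 39.8, -0.7], 'conf': 0.9}]
```

View pics/w0z.png

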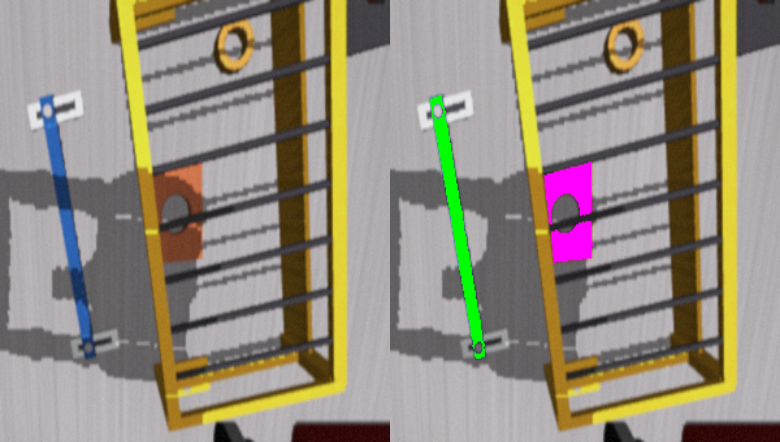

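step_arm:
  steps: [-0.255, 0.3, 0, -1.69, 0.085, -0.255, 0.3, 0, -1.69, 0.085, -0.255, 0.3, 0, -1.69, 0.085, -0.255, 0.3, 0, -1.69, 0.085, -0.255, 0.3, 0, -1.69, 0.085, -0.255, 0.3, 0, -1.69, 0.085, -0.255, 0.3, 0, -1.69, 0.085, -0.255, 0.3, 0, -1.69, 0.085, -0.255, 0.3, 0, -1.69, 0.085, -0.255, 0.3, 0, -1.69, 0.085, -0.255, 0.3, 0, -1.69, 0.085, -0.255, 0.3, 0, -1.69, 0.085]

```text
t: 2.95
position: [370.0, 300.0, 231.3]
orientation: [-2.161, 0.126, 2.161]
contact_force: [-0.7, 0.1, -0.2]
grip_width: 0.998
```

Run:
```python
from h import *
import pickle
o=monitor.get_obs();f=eyes.grab_frame('wrist');save(f,'w1');print(o['position'],o['orientation'],o['joints'])
pickle.dump((o,{k:f[k] for k in ['img','range_z','camera_matrix','T_tool_cam']}),open('pics/w1.pkl','wb'))
for q in ['hook','hook_tip','mat','plate']: print(q,eyes.place_of(f,q)[:1])
# plate edges from w0
o,f=pickle.load(open('pics/w0.pkl','rb'))
H,S,V=masks(f['img'])
c=((H<12)|(H>175))&(S>110)&(V>40);c[:80]=0;c[170:]=0;c[:,:340]=0;c[:,420:]=0
rows=range(100,148);e=[(np.nonzero(c[r])[0].max(),r) for r in rows if c[r].any()]
e=ray(f,o,np.array(e)+[0.5,0],10)[:,:2];print('right edge',e[0],e[-1],cv2.fitLine(e.astype(np.float32),cv2.DIST_HUBER,0,.01,.01).ravel())
cols=range(368,394)
t=ray(f,o,np.array([(k,np.nonzero(c[:,k])[0].min()-.5) for k in cols]),10)[:,:2]
b=ray(f,o,np.array([(k,np.nonzero(c[:,k])[0].max()+.5) for k in cols]),10)[:,:2]
for e in (t,b): print(e[0],e[-1],cv2.fitLine(e.astype(np.float32),cv2.DIST_HUBER,0,.01,.01).ravel())
# hole
h=np.zeros_like(c);h[105:145,355:395]=1
hm=(h>0)&(~c)
n,l,s,ce=cv2.connectedComponentsWithStats(hm.astype(np.uint8));print(s,ce);print(ray(f,o,ce,10))
```

```text
[370.01852353 299.96694569 231.30679397] [-2.16142074  0.12599009  2.16133465] [ 5.55773741e-01  2.85570340e-01  1.69938833e+00 -7.77882115e-06
  1.15659035e+00  2.24304383e+00]
hook [{'point': [417.9, 298.1, 7.5], 'conf': 0.62}]
hook_tip []
mat [{'point': [454.5, 286.6, 0.6], 'conf': 0.97}]
plate []
right edge [713.38150749  83.77046927] [717.87737182  27.0248018 ] [ 7.8981385e-02 -9.9687612e-01  7.1601270e+02  5.0560184e+01]
[681.24928967  83.1870913 ] [711.07279209  90.05974647] [9.7934794e-01 2.0218225e-01 6.9620575e+02 8.6410629e+01]
[684.533001    18.71937939] [716.41096804  21.29261367] [9.9577320e-01 9.1846555e-02 6.9934448e+02 1.9749741e+01]
[[     0      0    640    400 255281]
 [   355    105     40     40    719]] [[319.36044986 199.7059554 ]
 [369.0472879  126.37552156]]
[[622.06231127 -43.77400729  10.        ]
 [684.1131351   52.60046511  10.        ]]
```

View pics/w1.png

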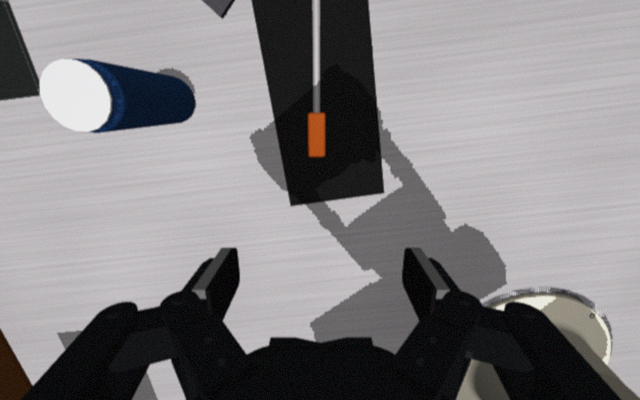

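Run:
```python
from h import *
import pickle
o,f=pickle.load(open('pics/w1.pkl','rb'))
H,S,V=masks(f['img'])
m=(H>4)&(H<18)&(S>170)&(V>120);m[:90]=0;m[180:]=0;m[:,:280]=0;m[:,360:]=0
P,u,v=pts(f,m);print(len(P),np.percentile(P,[2,50,98],axis=0))
q=ray(f,o,np.stack([u,v],1),45)[:,:2];print('handle z45',cv2.minAreaRect(q.astype(np.float32)))
# rod: center per row, bright between dark mat
e=[]
for r in range(0,110,3):
    g=f['img'][r,300:335].mean(1); w=np.clip(g-70,0,None)
    if w.sum()>0:e.append(((w*np.arange(300,335)).sum()/w.sum(),r))
R=ray(f,o,np.array(e),38)[:,:2];print(R[0],R[-1],cv2.fitLine(R.astype(np.float32),cv2.DIST_HUBER,0,.01,.01).ravel())
for p in [(291,205),(383,192),(368,0),(252,0)]: print(p,ray(f,o,p,3))
```

```text
703 [[392.18001448 289.07124034  42.81196753]
 [416.07140745 298.92273567  44.77625273]
 [437.81204751 308.69858385  46.44041953]]
handle z45 ((414.6835632324219, 299.4209899902344), (18.158496856689453, 48.031009674072266), 83.549072265625)
[547.99088931 283.73495234] [443.68865787 295.64246143] [ 9.93487954e-01 -1.13936946e-01  4.93442627e+02  2.89995911e+02]
(291, 205) [[320.23884366 346.42647725   3.        ]]
(383, 192) [[324.27300816 219.01935806   3.        ]]
(368, 0) [[551.81830826 224.52769913   3.        ]]
(252, 0) [[566.9353327  353.97884073   3.        ]]
```

step_arm:
  steps: [0.046, -0.001, -0.04, 0.004, 0.085, 0.046, -0.001, -0.1, 0.004, 0.085, 0.046, -0.001, -0.15, 0.004, 0.085, 0.046, -0.001, -0.19, 0.004, 0.085, 0.046, -0.001, -0.21, 0.004, 0.085, 0.046, -0.001, -0.221, 0.004, 0.085, 0.046, -0.001, -0.221, 0.004, 0.085]

```text
t: 4.08
position: [416.0, 299.0, 10.1]
orientation: [-2.162, 0.125, 2.163]
contact_force: [-0.7, -0.6, 0.4]
grip_width: 0.994
```

step_arm:
  steps: [0, 0, 0, 0, 0.05, 0, 0, 0, 0, 0.03, 0, 0, 0, 0, 0.01, 0, 0, 0, 0, 0.01, 0, 0, 0, 0, 0.01, 0, 0, 0, 0, 0.01, 0, 0, 0, 0, 0.01, 0, 0, 0, 0, 0.01]

```text
t: 5.08
position: [416.2, 299.1, 10.7]
orientation: [-2.163, 0.124, 2.161]
contact_force: [-2.2, -0.6, 9.1]
grip_width: 0.23
```

step_arm:
  steps: [0, 0, 0.01, 0, 0.005, 0, 0, 0.04, 0, 0.005, 0, 0, 0.08, 0, 0.005, 0, 0, 0.12, 0, 0.005, 0, 0, 0.12, 0, 0.005, 0, 0, 0.12, 0, 0.005]

```text
t: 5.82
position: [415.7, 298.8, 130.1]
orientation: [-2.162, 0.125, 2.162]
contact_force: [-0.4, -0.3, -2.4]
grip_width: 0.228
```

```bash
cat > fit.py <<'E'
from h import *
def run(n):
    o=monitor.get_obs();f=eyes.grab_frame('wrist');save(f,n);print(o['t'],np.round(o['position'],1),np.round(o['orientation'],4),np.round(o['contact_force'],2),np.round(o['wrist_torque'],3),o['grip_width'])
    import pickle
    pickle.dump((o,{k:f[k] for k in ['img','range_z','camera_matrix','T_tool_cam']}),open('pics/%s.pkl'%n,'wb'))
    return o,f
E
python3 - <<'E'
from fit import *
o,f=run('w2')
E
```

```text
5.825 [415.7 298.8 130.1] [-2.1619  0.1248  2.1624] [-0.43 -0.27 -2.43] [-0.034  0.074  0.03 ] 0.22801082360532338
```

View pics/w2.png

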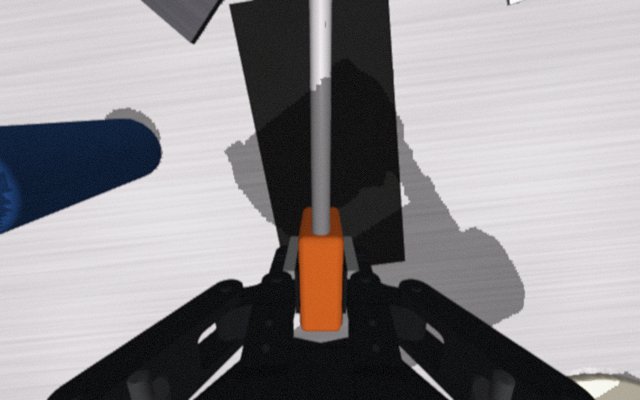

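Run:
```python
from h import *
import pickle
o,f=pickle.load(open('pics/w2.pkl','rb'))
P,u,v=pts(f)
s=(u>305)&(u<338)&(P[:,2]>100)&(v<232)
Q=P[s];vv=v[s]
for a,b in [(0,30),(60,90),(120,150),(180,230)]:
    k=(vv>=a)&(vv<b);print(k.sum(),np.round(Q[k].mean(0),1),Q[k][:,2].max())
l=cv2.fitLine(Q.astype(np.float32),cv2.DIST_HUBER,0,.01,.01).ravel();print(l)
H,S,V=masks(f['img']);m=(H>4)&(H<18)&(S>170)
m[240:]&=True
for a,b in [(208,232),(245,325)]:
    mm=m.copy();mm[:a]=0;mm[b:]=0;mm[:,:290]=0;mm[:,350:]=0
    R,_,_=pts(f,mm);print(a,b,np.percentile(R,[2,50,98],axis=0).round(1))
f2=eyes.grab_frame('side');save(f2,'s2')
for q in ['hook_tip','hook']: print(eyes.place_of(f2,q)[:1])
r=eyes.regions_of(f2,'hook')
P,u,v=pts(f2,r[0]['pixels']);print(len(P),np.percentile(P,[0,50,100],axis=0).round(1))
k=(P[:,0]>450)&(P[:,2]>90)
print(cv2.fitLine(P[k].astype(np.float32),cv2.DIST_HUBER,0,.01,.01).ravel())
```

```text
683 [520.9 286.2 159.7] 162.42503873367684
628 [501.9 288.5 159.8] 162.28120695209947
597 [480.5 290.7 159.9] 162.28997229940586
1233 [448.5 294.2 155.1] 162.28933601204415
[ 9.9413496e-01 -1.0773698e-01  9.4010048e-03  4.8637350e+02
  2.9010211e+02  1.6001607e+02]
208 232 [[435.1 286.3 125.7]
 [438.3 300.  144.9]
 [439.7 305.4 157.3]]
245 325 [[395.  288.1 161.7]
 [416.4 298.2 163.7]
 [434.6 308.3 164.9]]
[{'point': [576.3, 276.6, 121.0], 'conf': 0.67}]
[{'point': [415.1, 300.8, 123.5], 'conf': 0.62}]
317 [[388.5 260.6  -4.3]
 [460.1 287.9 152.4]
 [695.3 574.2 173.1]]
[ 9.9206382e-01 -1.0919785e-01 -6.2331390e-02  5.1298425e+02
  2.8368256e+02  1.5543153e+02]
```

View pics/s2.png

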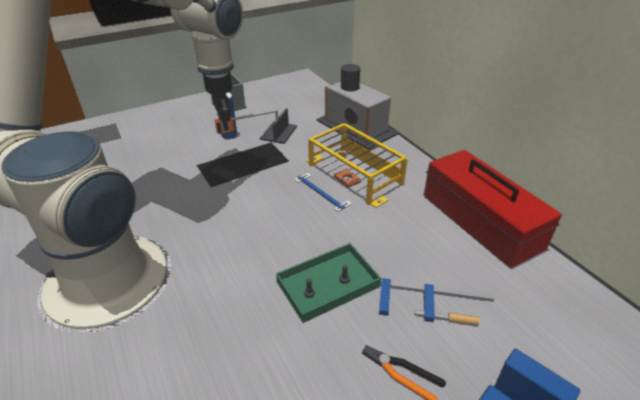

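step_arm:
  steps: [0.005, -0.02, 0, 0.03, 0.005, 0.011, -0.06, 0, 0.08, 0.005, 0.02, -0.1, 0, 0.13, 0.005, 0.03, -0.15, 0, 0.18, 0.005, 0.04, -0.2, 0, 0.23, 0.005, 0.05, -0.24, 0, 0.27, 0.005, 0.056, -0.27, 0, 0.3, 0.005, 0.059, -0.284, 0, 0.306, 0.005, 0.059, -0.2875, 0, 0.306, 0.005, 0.059, -0.2875, 0, 0.306, 0.005, 0.059, -0.2875, 0, 0.306, 0.005]

```text
t: 7.45
position: [474.7, 12.3, 130.2]
orientation: [2.121, 0.204, -2.121]
contact_force: [-0.1, 0.3, -2.0]
grip_width: 0.227
```

Run:
```python
from fit import *
o,f=run('w3')
for q in ['plate','hook_tip','stop','guard']: print(eyes.place_of(f,q)[:1])
```

```text
7.45 [474.7  12.3 130.2] [ 2.1206  0.204  -2.1211] [-0.07  0.3  -1.97] [-0.04   0.038 -0.051] 0.22707875574965874
[{'point': [388.0, -273.0, 2.1], 'conf': 0.67}]
[]
[{'point': [595.0, 37.9, -1.9], 'conf': 0.9}]
[]
```

View pics/w3.png

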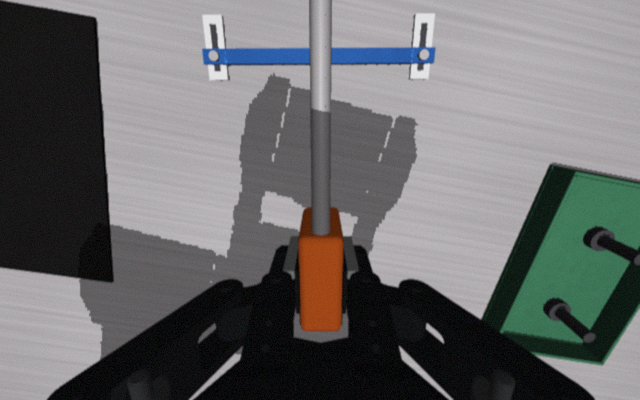

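Run:
```python
from h import *
import pickle
o,f=pickle.load(open('pics/w3.pkl','rb'))
H,S,V=masks(f['img'])
b=(H>100)&(H<125)&(S>120)&(V>50);b[90:]=0
v,u=np.nonzero(b);r=cv2.minAreaRect(ray(f,o,np.stack([u,v],1),8)[:,:2].astype(np.float32));print(r)
n=np.array([.9812,.193]);print('face n',np.array(r[0])@n+6, 'lat',np.array(r[0])@[-.193,.9812])
P,u,v=pts(f);s=(u>300)&(u<340)&(v<205)&(P[:,2]>100);l=cv2.fitLine(P[s].astype(np.float32),cv2.DIST_HUBER,0,.01,.01).ravel();print(l,'yaw',np.arctan2(l[1],l[0]))
p=l[3:6];print('rod lat at', p@[-.193,.9812,0],P[s][:,2].max())
R=cv2.Rodrigues(o['orientation'])[0];print(R.round(3))
f2=eyes.grab_frame('side')
for q in ['plate','hook_tip']: print(eyes.place_of(f2,q)[:1])
```

```text
((588.6400146484375, 36.353599548339844), (12.387971878051758, 195.17945861816406), 11.240142822265625)
face n 590.5898270858764 lat -77.93737095031739
[ 9.7992021e-01  1.9938965e-01 -3.9424933e-04  5.5112115e+02
  2.6604309e+01  1.6083635e+02] yaw 0.20073505
rod lat at -80.2622348022461 163.7908172408141
[[-0.     0.19  -0.982]
 [ 0.    -0.982 -0.19 ]
 [-1.    -0.     0.   ]]
[{'point': [693.4, 53.2, 0.2], 'conf': 0.77}]
[{'point': [630.9, 36.9, 123.1], 'conf': 0.87}]
```

step_arm:
  steps: [0, 0, -0.03, 0, 0.005, 0, 0, -0.07, 0, 0.005, 0, 0, -0.09, 0, 0.005, 0, 0, -0.097, 0, 0.005, 0.01, 0.002, -0.097, 0, 0.005, 0.03, 0.0057, -0.097, 0, 0.005, 0.05, 0.0095, -0.097, 0, 0.005, 0.058, 0.011, -0.097, 0, 0.005, 0.058, 0.011, -0.097, 0, 0.005, 0.058, 0.011, -0.097, 0, 0.005]

```text
t: 9.1
position: [532.3, 22.5, 33.4]
orientation: [2.121, 0.203, -2.122]
contact_force: [0.6, -0.5, -2.2]
grip_width: 0.223
```

Run:
```python
from fit import *
o,f=run('w4')
f=eyes.grab_frame('side');save(f,'s4');cv2.imwrite('pics/s4z.png',cv2.resize(f['img'][110:220,270:430],None,fx=5,fy=5,interpolation=2)[:,:,::-1])
for q in ['plate','hook_tip']: print(eyes.place_of(f,q)[:1])
```

```text
9.1 [532.3  22.5  33.4] [ 2.1207  0.203  -2.122 ] [ 0.62 -0.48 -2.16] [-0.04   0.061 -0.018] 0.2231429761537946
[{'point': [694.7, 55.2, 0.3], 'conf': 0.54}]
[{'point': [690.0, 45.8, 26.7], 'conf': 0.48}]
```

View pics/w4.png

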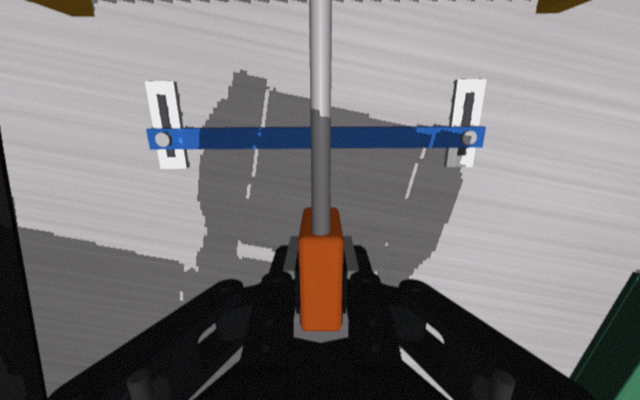

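View pics/s4z.png

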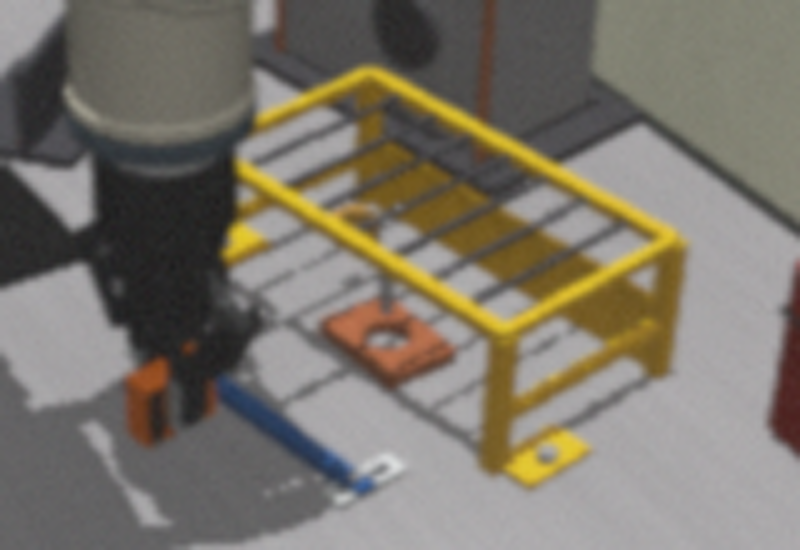

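step_arm:
  steps: [0, 0, -0.008, 0, 0.005, 0, 0, -0.016, 0, 0.005, 0, 0, -0.0195, 0, 0.005, 0, 0, -0.0225, 0, 0.005, 0, 0, -0.0225, 0, 0.005, 0, 0, -0.0225, 0, 0.005]

```text
t: 10.05
position: [533.1, 22.5, 10.9]
orientation: [2.122, 0.203, -2.121]
contact_force: [-0.1, -0.1, -2.6]
grip_width: 0.229
```

Run:
```python
from fit import *
o=monitor.get_obs();print(o['position'],o['contact_force'],o['wrist_torque'])
f=eyes.grab_frame('side');cv2.imwrite('pics/s5z.png',cv2.resize(f['img'][110:220,270:430],None,fx=5,fy=5,interpolation=2)[:,:,::-1])
```

```text
[533.12464569  22.49038258  10.91267869] [-0.07090753 -0.11241894 -2.63188448] [-0.01593528  0.02925901  0.04367707]
```

View pics/s5z.png

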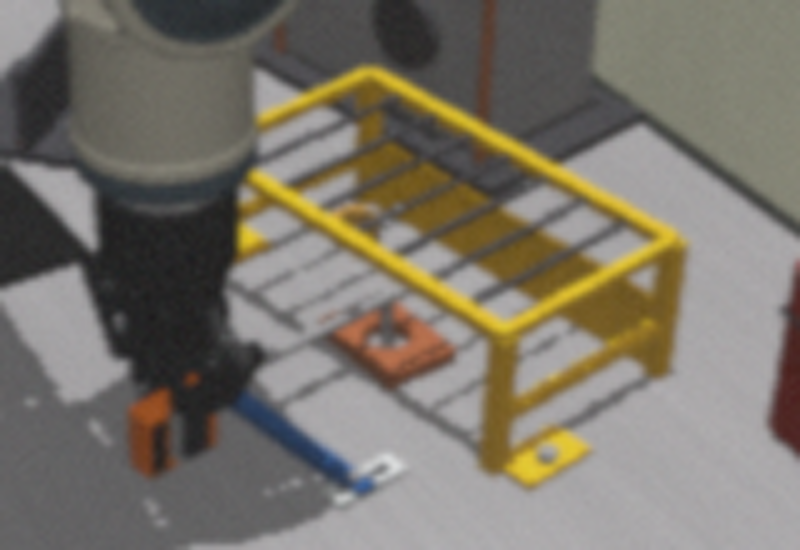

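step_arm:
  steps: [-0.0039, -0.0008, 0, 0, 0.005, -0.0098, -0.002, 0, 0, 0.005, -0.0147, -0.0029, 0, 0, 0.005, -0.0206, -0.0041, 0, 0, 0.005, -0.0265, -0.0053, 0, 0, 0.005, -0.0324, -0.0064, 0, 0, 0.005, -0.0383, -0.0076, 0, 0, 0.005, -0.0441, -0.0088, 0, 0, 0.005, -0.05, -0.0099, 0, 0, 0.005, -0.0559, -0.0111, 0, 0, 0.005, -0.0618, -0.0123, 0, 0, 0.005, -0.0657, -0.0131, 0, 0, 0.005]

```text
t: 11.6
position: [466.9, 9.3, 10.8]
orientation: [2.121, 0.203, -2.121]
contact_force: [1.8, 0.5, -1.0]
grip_width: 0.225
```

Run:
```python
from fit import *
o,f=run('w6')
f=eyes.grab_frame('side');cv2.imwrite('pics/s6z.png',cv2.resize(f['img'][110:220,270:430],None,fx=5,fy=5,interpolation=2)[:,:,::-1])
print(eyes.place_of(f,'plate')[:1]);print(monitor.get_obs()['contact_force'])
```

```text
11.6 [466.9   9.3  10.8] [ 2.1213  0.2029 -2.1214] [ 1.83  0.54 -1.02] [ 0.022 -0.215  0.009] 0.2254466451280011
[{'point': [632.2, 40.6, 0.3], 'conf': 0.59}]
[ 0.17566466 -0.19597068 -2.21924998]
```

View pics/s6z.png

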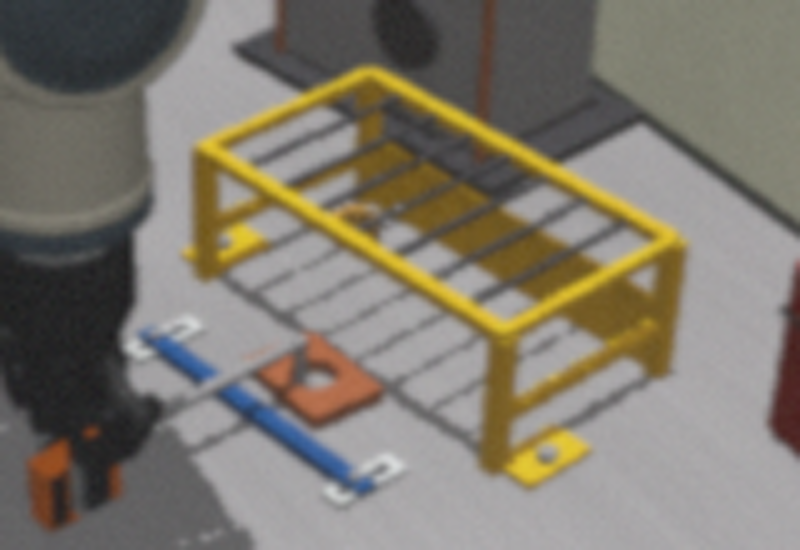

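View pics/w6.png

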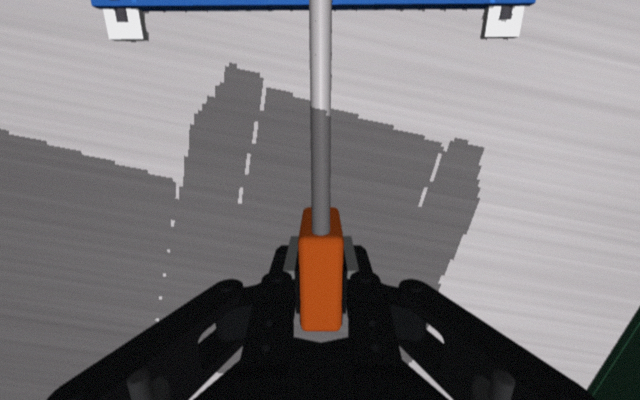

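step_arm:
  steps: [-0.0015, -0.0003, 0, 0, 0.005, -0.0029, -0.0006, 0, 0, 0.005, -0.0044, -0.0009, 0, 0, 0.005, -0.0059, -0.0012, 0, 0, 0.005, -0.0074, -0.0015, 0, 0, 0.005, -0.0088, -0.0018, 0, 0, 0.005, -0.0098, -0.002, 0, 0, 0.005]

```text
t: 12.62
position: [457.4, 7.4, 10.8]
orientation: [2.121, 0.203, -2.121]
contact_force: [1.5, 0.1, -2.9]
grip_width: 0.224
```

step_arm:
  steps: [-0.0005, -0.0001, 0, 0, 0.005, -0.001, -0.0002, 0, 0, 0.005]

```text
t: 12.88
position: [456.5, 7.2, 10.8]
orientation: [2.121, 0.203, -2.121]
contact_force: [0.7, -0.2, -2.2]
grip_width: 0.225
```

step_arm:
  steps: [-0.0005, -0.0001, 0, 0, 0.005, -0.001, -0.0002, 0, 0, 0.005]

```text
t: 13.12
position: [455.6, 7.0, 10.8]
orientation: [2.121, 0.203, -2.121]
contact_force: [0.8, 0.5, -1.8]
grip_width: 0.228
```

step_arm:
  steps: [-0.0005, -0.0001, 0, 0, 0.005, -0.001, -0.0002, 0, 0, 0.005]

```text
t: 13.38
position: [454.5, 6.8, 10.8]
orientation: [2.121, 0.203, -2.121]
contact_force: [2.2, -0.6, -1.9]
grip_width: 0.228
```

step_arm:
  steps: [-0.0005, -0.0001, 0, 0, 0.005, -0.001, -0.0002, 0, 0, 0.005]

```text
t: 13.62
position: [453.4, 6.6, 10.8]
orientation: [2.121, 0.203, -2.121]
contact_force: [1.8, 0.4, -1.4]
grip_width: 0.228
```

Run:
```python
from fit import *
o=monitor.get_obs();print(o['position'],o['contact_force'],o['wrist_torque'])
f=eyes.grab_frame('side');cv2.imwrite('pics/s7z.png',cv2.resize(f['img'][150:210,280:380],None,fx=8,fy=8,interpolation=2)[:,:,::-1])
```

```text
[453.43736905   6.59129512  10.77147257] [ 1.83404742  0.3679667  -1.35004622] [ 0.05824191 -0.1325323   0.02222819]
```

View pics/s7z.png

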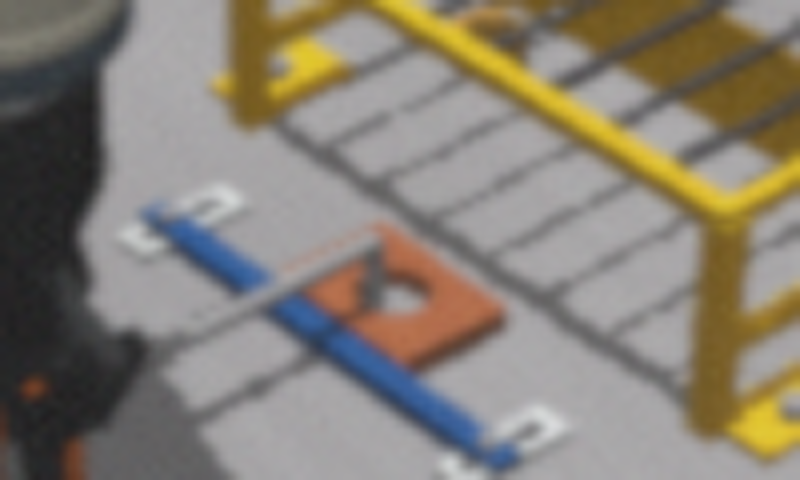

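step_arm:
  steps: [-0.0005, -0.0001, 0, 0, 0.005, -0.0005, -0.0001, 0, 0, 0.005]

```text
t: 13.92
position: [453.0, 6.5, 10.8]
orientation: [2.121, 0.203, -2.121]
contact_force: [1.0, 0.5, -2.0]
grip_width: 0.226
```

step_arm:
  steps: [-0.0005, -0.0001, 0, 0, 0.005, -0.0005, -0.0001, 0, 0, 0.005]

```text
t: 14.18
position: [452.8, 6.4, 10.8]
orientation: [2.122, 0.203, -2.121]
contact_force: [3.2, 1.7, -2.8]
grip_width: 0.228
```

step_arm:
  steps: [-0.0005, -0.0001, 0, 0, 0.005, -0.0005, -0.0001, 0, 0, 0.005]

```text
t: 14.42
position: [452.7, 6.3, 10.9]
orientation: [2.123, 0.203, -2.12]
contact_force: [5.2, 2.0, -3.2]
grip_width: 0.224
```

step_arm:
  steps: [-0.0005, -0.0001, 0, 0, 0.005, -0.0005, -0.0001, 0, 0, 0.005]

```text
t: 14.68
position: [452.7, 6.1, 10.9]
orientation: [2.123, 0.203, -2.119]
contact_force: [7.5, 2.2, -4.3]
grip_width: 0.226
```

Run:
```python
from fit import *
o=monitor.get_obs();print(o['position'],o['contact_force'],o['wrist_torque'],o['orientation'])
f=eyes.grab_frame('side');cv2.imwrite('pics/s8z.png',cv2.resize(f['img'][150:210,280:380],None,fx=8,fy=8,interpolation=2)[:,:,::-1])
print(monitor.get_obs()['contact_force'])
```

```text
[452.66102292   6.13910564  10.90885938] [ 7.5294753   2.21866733 -4.27100749] [ 0.38682551 -0.98871923  0.124644  ] [ 2.1233116   0.20263265 -2.11880747]
[ 6.87096274  1.89772482 -2.93375037]
```

View pics/s8z.png

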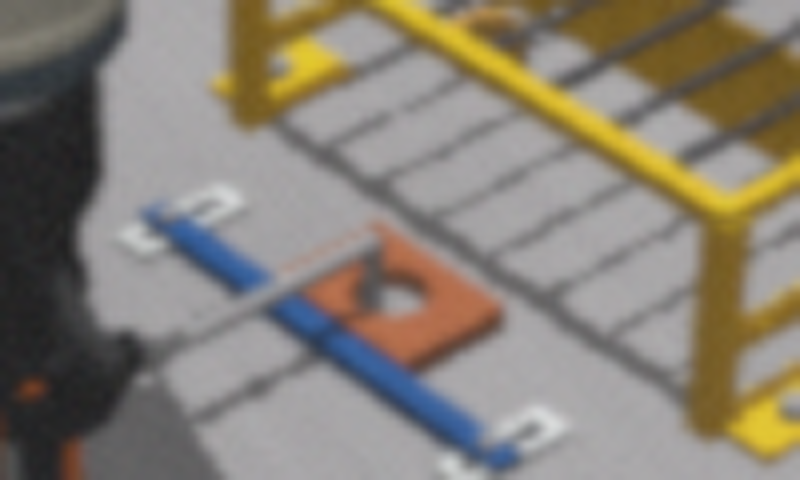

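step_arm:
  steps: [-0.0002, 0, 0, 0, 0.005, -0.0002, 0, 0, 0, 0.005, -0.0002, 0, 0, 0, 0.005]

```text
t: 15.1
position: [452.6, 6.1, 10.9]
orientation: [2.124, 0.203, -2.119]
contact_force: [8.8, 2.6, -4.1]
grip_width: 0.225
```

step_arm:
  steps: [0, 0, 0, 0, 0.005, 0, 0, 0, 0, 0.005, 0, 0, 0, 0, 0.005, 0, 0, 0, 0, 0.005]

```text
t: 15.6
position: [452.6, 6.1, 10.9]
orientation: [2.123, 0.203, -2.119]
contact_force: [8.3, 2.7, -4.2]
grip_width: 0.227
```

step_arm:
  steps: [0, 0, 0, 0, 0.005, 0, 0, 0, 0, 0.005, 0, 0, 0, 0, 0.005, 0, 0, 0, 0, 0.005]

```text
t: 16.1
position: [452.6, 6.1, 10.9]
orientation: [2.124, 0.203, -2.119]
contact_force: [7.4, 2.3, -4.6]
grip_width: 0.225
```

step_arm:
  steps: [0, 0, 0, 0, 0.005, 0, 0, 0, 0, 0.005, 0, 0, 0, 0, 0.005, 0, 0, 0, 0, 0.005]

```text
t: 16.6
position: [452.6, 6.1, 10.9]
orientation: [2.124, 0.203, -2.119]
contact_force: [8.6, 3.9, -4.5]
grip_width: 0.222
```

step_arm:
  steps: [0, 0, 0, 0, 0.005, 0, 0, 0, 0, 0.005]

```text
t: 16.85
position: [452.6, 6.1, 10.9]
orientation: [2.124, 0.203, -2.119]
contact_force: [8.6, 2.7, -4.0]
grip_width: 0.226
```

step_arm:
  steps: [0.001, 0.0002, 0, 0, 0.005, 0.002, 0.0004, 0, 0, 0.005, 0.004, 0.0008, 0, 0, 0.005, 0.007, 0.0014, 0, 0, 0.005, 0.0095, 0.0019, 0, 0, 0.005, 0.0095, 0.0019, 0, 0, 0.005, 0.0095, 0.0019, 0, 0, 0.005]

```text
t: 17.73
position: [460.7, 8.1, 10.8]
orientation: [2.121, 0.203, -2.121]
contact_force: [-0.4, -0.2, -1.7]
grip_width: 0.225
```

Run:
```python
from fit import *
o=monitor.get_obs();print(o['position'],o['contact_force'],o['wrist_torque'],o['orientation'])
f=eyes.grab_frame('side');cv2.imwrite('pics/s9z.png',cv2.resize(f['img'][150:210,280:380],None,fx=8,fy=8,interpolation=2)[:,:,::-1])
print(monitor.get_obs()['contact_force'])
```

```text
[460.68991925   8.09657038  10.77302793] [-0.41186211 -0.20826612 -1.69959458] [-0.01256127  0.07423377  0.03000571] [ 2.12111955  0.20300517 -2.1214508 ]
[ 0.18582841 -0.34175658 -1.78631853]
```

View pics/s9z.png

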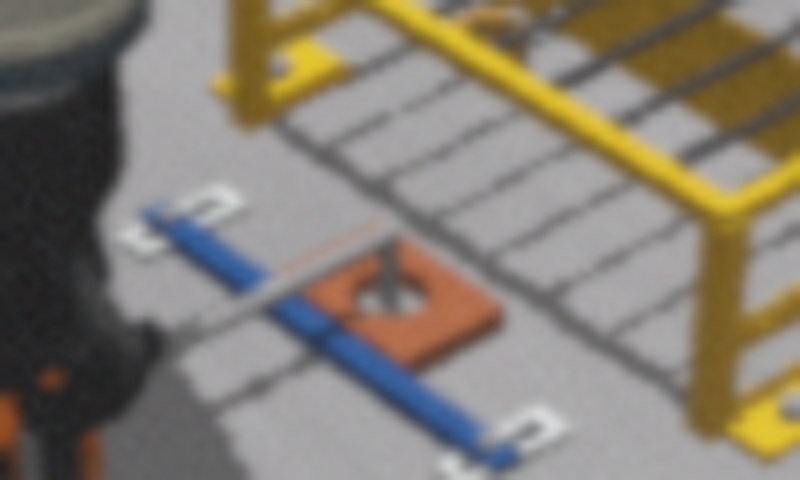

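step_arm:
  steps: [0, 0, 0.006, 0, 0.005, 0, 0, 0.014, 0, 0.005, 0, 0, 0.03, 0, 0.005, 0, 0, 0.06, 0, 0.005, 0, 0, 0.1, 0, 0.005, 0, 0, 0.12, 0, 0.005, 0, 0, 0.12, 0, 0.005, 0, 0, 0.12, 0, 0.005]

```text
t: 18.77
position: [460.4, 8.1, 130.4]
orientation: [2.121, 0.203, -2.122]
contact_force: [-0.2, -0.3, -2.3]
grip_width: 0.224
```

Run:
```python
from fit import *
o,f=run('w10')
f=eyes.grab_frame('side');cv2.imwrite('pics/s10z.png',cv2.resize(f['img'][150:210,280:380],None,fx=8,fy=8,interpolation=2)[:,:,::-1])
print(eyes.place_of(f,'plate')[:1]);
r=eyes.regions_of(f,'plate')
P,u,v=pts(f,r[0]['pixels']);k=(P[:,2]>6)&(P[:,2]<14);print(cv2.minAreaRect(P[k][:,:2].astype(np.float32)))
P,u,v=pts(f,np.ones((400,640),bool));
n=np.array([.9808,.195]);t=np.array([-.195,.9808]);a=P[:,:2]@n;b=P[:,:2]@t
H,S,V=masks(f['img']);c=(((H<14)|(H>175))&(S>110))[v,u]
k=(a>580)&(a<650)&(abs(b+80)<60)&c&(abs(P[:,2]-10)<3);print(k.sum(),cv2.minAreaRect(P[k][:,:2].astype(np.float32)),a[k].min(),a[k].max(),b[k].min(),b[k].max())
```

```text
18.775 [460.4   8.1 130.4] [ 2.1208  0.2031 -2.1219] [-0.18 -0.28 -2.28] [0.015 0.002 0.001] 0.22440351826878993
[]
((621.0052490234375, 38.09553527832031), (51.635746002197266, 70.35269165039062), 11.045729637145996)
158 ((620.6982421875, 37.79484558105469), (47.31943130493164, 69.72172546386719), 10.778928756713867) 592.5377915487846 639.8675185020386 -118.96549430258337 -49.05361138589882
```

View pics/s10z.png

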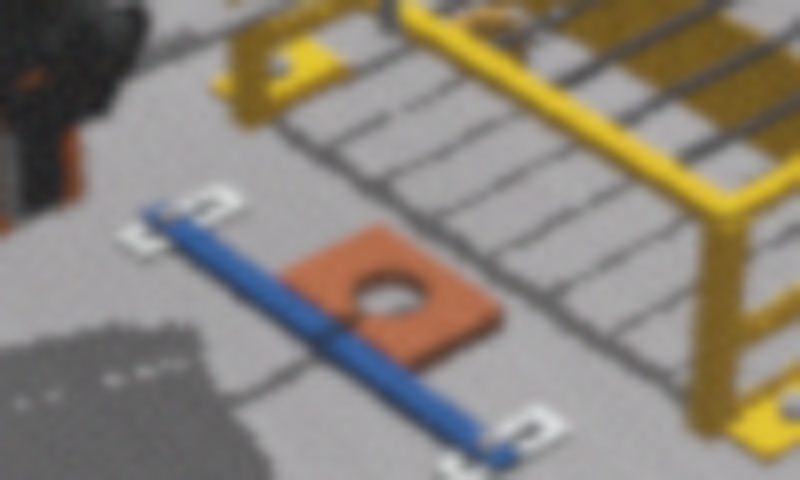

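View pics/w10.png

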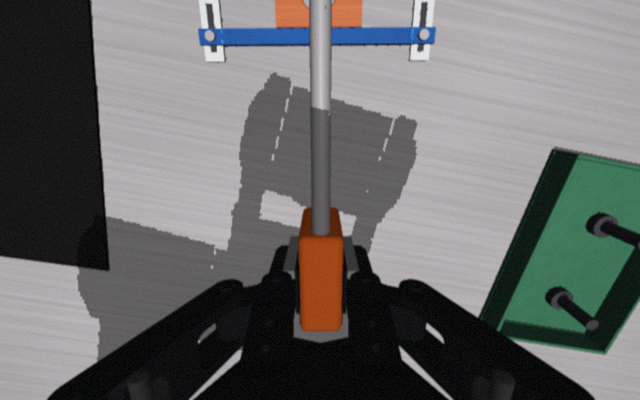

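step_arm:
  steps: [-0.01, 0.02, 0, -0.03, 0.005, -0.02, 0.06, 0, -0.08, 0.005, -0.03, 0.1, 0, -0.13, 0.005, -0.04, 0.15, 0, -0.18, 0.005, -0.05, 0.2, 0, -0.23, 0.005, -0.06, 0.24, 0, -0.27, 0.005, -0.066, 0.27, 0, -0.3, 0.005, -0.0685, 0.285, 0, -0.306, 0.005, -0.0685, 0.29, 0, -0.306, 0.005, -0.0685, 0.29, 0, -0.306, 0.005, -0.0685, 0.29, 0, -0.306, 0.005]

```text
t: 20.35
position: [392.5, 297.2, 130.7]
orientation: [-2.162, 0.126, 2.162]
contact_force: [-0.2, 0.3, -2.3]
grip_width: 0.227
```

step_arm:
  steps: [0, 0, -0.04, 0, 0.005, 0, 0, -0.08, 0, 0.005, 0, 0, -0.105, 0, 0.005, 0, 0, -0.113, 0, 0.005, 0, 0, -0.116, 0, 0.005, 0, 0, -0.118, 0, 0.005, 0, 0, -0.118, 0, 0.005]

```text
t: 21.22
position: [392.6, 298.3, 13.4]
orientation: [-2.163, 0.124, 2.161]
contact_force: [-0.1, -0.1, -1.8]
grip_width: 0.22
```

Run:
```python
from fit import *
o,f=run('w11')
```

```text
21.225 [392.6 298.3  13.4] [-2.1627  0.124   2.1609] [-0.1  -0.15 -1.78] [0.047 0.05  0.054] 0.21991940098547746
```

View pics/w11.png

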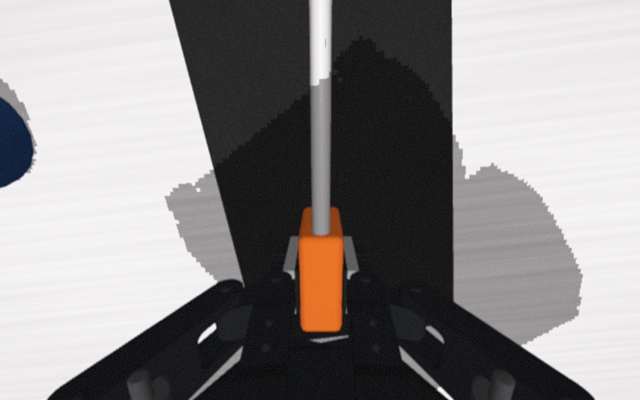

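Still about 3 mm up; lower by small steps until contact.

step_arm:
  steps: [0, 0, -0.001, 0, 0.005, 0, 0, -0.002, 0, 0.005, 0, 0, -0.002, 0, 0.005]

```text
t: 21.65
position: [392.4, 298.2, 10.8]
orientation: [-2.162, 0.125, 2.162]
contact_force: [-0.0, 0.6, -1.3]
grip_width: 0.229
```

step_arm:
  steps: [0, 0, -0.0005, 0, 0.005, 0, 0, -0.0005, 0, 0.005]

```text
t: 21.9
position: [392.3, 298.2, 10.7]
orientation: [-2.162, 0.124, 2.162]
contact_force: [-2.3, -0.6, 11.7]
grip_width: 0.225
```

step_arm:
  steps: [0, 0, -0.0005, 0, 0.005, 0, 0, -0.0005, 0, 0.005]

```text
t: 22.15
position: [392.4, 298.2, 10.7]
orientation: [-2.163, 0.124, 2.161]
contact_force: [-4.5, -2.4, 26.0]
grip_width: 0.227
```

step_arm:
  steps: [0, 0, 0.0007, 0, 0.005, 0, 0, 0.0007, 0, 0.005]

```text
t: 22.4
position: [392.4, 298.2, 10.7]
orientation: [-2.162, 0.124, 2.162]
contact_force: [-1.5, -0.7, 10.4]
grip_width: 0.224
```

step_arm:
  steps: [0, 0, 0, 0, 0.022, 0, 0, 0, 0, 0.026, 0, 0, 0, 0, 0.04, 0, 0, 0, 0, 0.06, 0, 0, 0, 0, 0.085, 0, 0, 0, 0, 0.085, 0, 0, 0, 0, 0.085, 0, 0, 0, 0, 0.085, 0, 0, 0, 0, 0.085]

```text
t: 23.52
position: [392.3, 298.1, 10.5]
orientation: [-2.162, 0.125, 2.162]
contact_force: [-0.4, 0.6, 0.1]
grip_width: 0.993
```

step_arm:
  steps: [0, 0, 0.01, 0, 0.085, 0, 0, 0.04, 0, 0.085, 0, 0, 0.08, 0, 0.085, 0, 0, 0.13, 0, 0.085, 0, 0, 0.18, 0, 0.085, 0, 0, 0.22, 0, 0.085, -0.02, 0, 0.22, 0, 0.085, -0.02, 0, 0.22, 0, 0.085, -0.02, 0, 0.22, 0, 0.085]

```text
t: 24.65
position: [371.9, 297.9, 229.8]
orientation: [-2.162, 0.125, 2.164]
contact_force: [0.3, 0.5, -0.5]
grip_width: 0.992
```

Run:
```python
from fit import *
o,f=run('w12')
f=eyes.grab_frame('side');save(f,'s12')
r=eyes.regions_of(f,'plate')
if r:
    P,u,v=pts(f,r[0]['pixels']);k=(P[:,2]>6)&(P[:,2]<14);print(cv2.minAreaRect(P[k][:,:2].astype(np.float32)))
for q in ['hook','hook_tip','nut']: print(q,eyes.place_of(f,q)[:1])
cv2.imwrite('pics/s12z.png',cv2.resize(f['img'][100:220,180:420],None,fx=3.2,fy=3.2,interpolation=2)[:,:,::-1])
```

```text
24.65 [371.9 297.9 229.8] [-2.1615  0.1252  2.1637] [ 0.31  0.5  -0.52] [-0.036 -0.022 -0.048] 0.9921358317152598
((619.2622680664062, 38.80332565307617), (50.92940902709961, 75.33422088623047), 11.12637710571289)
hook [{'point': [394.5, 297.3, 0.9], 'conf': 0.66}]
hook_tip [{'point': [554.6, 275.1, 1.9], 'conf': 0.58}]
nut [{'point': [737.0, 165.5, 1.9], 'conf': 0.54}]
```

View pics/w12.png

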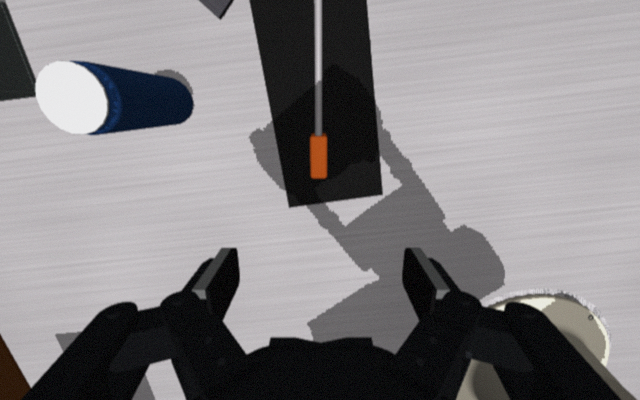

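View pics/s12z.png

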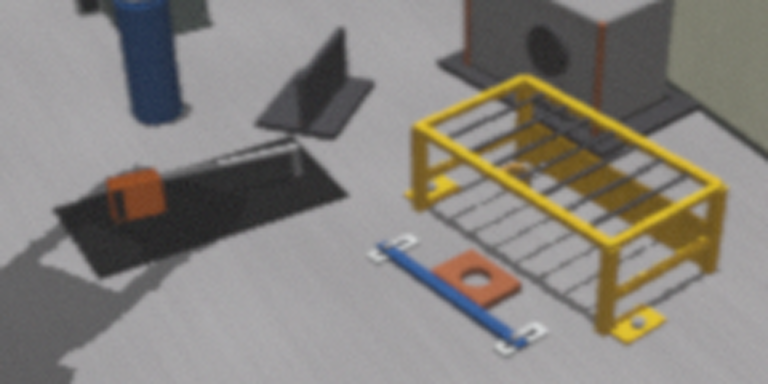

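The hook stands flat on the mat, and the plate lies square on the bar. Nothing else has moved, so I'm handing in.

```bash
python3 -c "
from rig import arm
print(arm.hand_in())"
```

```text
the job is handed in; nothing more can be done
None
```

The job is done and handed in at about 25 s of the 64 s allowed. I gripped the hook by its handle and put its tip down into the plate's hole under the guard. I then drew the plate straight out onto the blue bar.

- **Pull on the bar:** I held it for about 2 s at a measured 8–9 N, and no force reading went above about 9.5 N. Those readings are samples from the end of each move, so brief peaks in between were not seen.
- **Plate:** after the hook came out, the plate lay at about 11.0–11.1° against the bar's 11.2°, with its edge on the bar face to within about 2 mm. Its corner did not move in the side-camera pictures when I unloaded the hook and lifted it out.
- **Hook:** it lies flat on the mat, about 23 mm nearer the robot than where it started, so that it sits well inside the mat. While setting it down I pressed it onto the mat with about 26 N for a moment, then eased off before opening the gripper.
- **Other things:** the nut and the guard looked unmoved in the last side picture. I did not measure the remaining items afterwards.
- **Disagreement:** the recognition network put the hook tip 4–8 mm off my own estimate at several points. I went by my own rod measurement and the pictures, and the tip went into the hole without touching.

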